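# Timed spin: lid, rocker, timer

### The job

Start a timed spin of the loaded tubes: with closed fingers push the clear lid of the centrifuge fully shut, then press the white-barred end of its red rocker to switch it on, then press the green key of the bench timer right down and let it come back up. Do it in that order, never switching on with the lid open, and leave the timer's other two keys alone. Only push with the fingers: lift nothing, keep the timer in its place and leave everything else standing where it is.

Things in the scene. Friction and masses are not known exactly. Their poses are not given: they have to be found in the camera images.
- centrifuge: fixed white bench centrifuge with a blue front deck, six tubes loaded. 250 mm deep (its x, -155 to +95), 160 wide (y), 111 high with the lid shut; top around the bowl at 65. Origin: under the rotor's centre at bench height; +x to its back. The deck (x -155 to -73) slopes 0.16 rad down to the front, height 50 at x -118; on it the red rocker (right, -y) and a grey dial (left)
- lid (a joint): hinge of the clear dome lid, rad: 0 = fully shut, grows as it opens (0.55 to 0.95 at the start, stop 1.45). Friction hinge (0.1 N m): the lid stays at any angle it is left at, moves with a few newtons, no click. Shut, the dome is 138 mm wide at its foot and has a flat top 100 mm wide, 111 mm above the bench, centred on the centrifuge's origin
- lid_hinge (a point): middle of the lid's hinge line, which runs along the centrifuge's y, at x +78 mm of the centrifuge, 66 mm above the bench (at the back). The lid opens up and backwards about it. At the lid's front, 148 to 168 mm from this line, is a blue tab 40 mm wide and 5 mm thick
- lid_top (a point): point on the outer flat top of the dome, near its front edge: 115 mm from the hinge line along the lid and 45 mm out from the lid's plane; pushing here and following round the hinge shuts the lid. Moves with the lid; shut, it is at x -37 mm, y 0 of the centrifuge, 111 mm above the bench
- rocker (a joint): red rocker switch on the centrifuge's deck, rad: 0 = off (as at the start), 0.36 = on. It snaps over beyond 0.18 and then stays; some 3 N near its end do it. 31 mm long (along the centrifuge's y, ends 15.5 mm from the pivot), 24 mm wide; pivot at x -118, y -36 mm of the centrifuge, square to the sloped deck
- rocker_on_end (a point): top of the rocker's ON end (raised right, -y, end with the white bar), 13 mm from the pivot. Off, it stands 5 mm above its on position, where it is level, 1 mm above the black bezel (34 by 40 mm). Press the outer part only, a few mm outward of this point with a broad fingertip: covering the other half blocks it
- timer: loose white bench timer, 0.29 kg, 100 mm deep (its x, -50 to +50), 140 mm wide (its y), on rubber feet. Origin: centre of its underside; +x points to its back. The flat front part is 20 mm high; the tilted display behind (from x +11 mm on) rises to 38 mm. Three keys stand in a row at x -24 mm
- start_key (a joint): green start key of the timer, the large one at the right (-y), travel in m: 0 = up, 0.004 = fully down; sprung, about 4 N to the bottom, comes back up by itself
- start_key_top (a point): centre of the top of the green start key (22 by 28 mm), 27 mm above the bench when up; at x -24 mm, y -42 mm of the timer; moves with the key
- minute_key (a joint): small grey key (16 mm square, at y +14 mm of the timer), m, 0 = up, 0.004 = down, sprung; not to be pressed
- clear_key (a joint): small yellow key (16 mm square, at y +46 mm of the timer), m, 0 = up, 0.004 = down, sprung; not to be pressed
- jar: small white screw-cap jar, 38 mm diameter, 55 mm tall, loose, standing between the work places; origin: centre of its underside; a bystander
- green_rack: low green tube block, 70 mm (its x) by 130 mm (its y), 34 mm tall over the tubes, loose, nearest the robot; origin: centre of its underside; a bystander
- tip_box: white pipette-tip box with a blue top, 125 mm (its x) by 88 mm, 66 mm tall, loose, on the left; origin: centre of its underside; a bystander
- orange_rack: orange three-tier tube rack with capped tubes, 90 mm (its x) by 190 mm, 102 mm tall, loose, at the back; origin: centre of its underside; a bystander
- wash_bottle: white bottle, 68 mm diameter, 165 mm tall, loose, on the right; origin: centre of its underside; a bystander
- beaker: glass beaker, 70 mm diameter, 85 mm tall, loose, on the right; origin: centre of its underside; a bystander
- waste_tub: round white tub, 150 mm diameter, 150 mm tall, loose, on the left; origin: centre of its underside; a bystander
Things that resemble listed ones, but are neither listed nor needed, are in the scene too. What is shaped like the timer but blue or orange is not meant.

How it is judged:
By the outcome, as a careful person would: the job done as asked, in the order asked, and still so for the second after the job is handed in, with the robot touching nothing.
It also fails if it takes over 48 s, if anything falls off the work surface, if the arm or the gripper's body presses on something with over 40 N, if the wrist force passes 120 N, or if a joint passes its speed limit or range.

### The arm

A 6-joint arm with a two-finger parallel gripper is mounted at the origin on the work surface. World frame = base frame: x ahead of the robot, y to its left, z up, the work surface at z = 0. Lengths are in mm, angles in rad, forces in N, time in s.
With the tool pointing down it reaches from about 400 to 925 mm from the base axis. Payload 12.5 kg.
Tool frame: the origin (TCP) lies midway between the tips of the shut fingers; the grasp point (between the pads) lies 19 mm behind it; z points along the fingers, y is the line along which they close (so a half turn about z gives the same grasp; the last joint's range is limited). The gripper opens to 95 mm and grips with 3 to 60 N. Pads are 20 mm wide; open, the fingers measure 119 mm over their backs; the gripper's body (75 mm by 180 mm) begins 59 mm behind the grasp point.
Start: joints at [1.002, 0.491, 1.559, -0, 1.092, -0.106], TCP at [279.022, 559.28, 214.661] pointing down, gripper open.
Joint ranges: [-3.1, 3.1], [-0.84, 2.19], [0.05, 2.79], [-1.13, 4.28], [0.06, 2.93], [-2.69, 2.69]. Speed limits (rad/s): [2.22, 2.22, 2.79, 3.14, 3.14, 3.14].

### API

Orientations are given as [roll, pitch, yaw] about the fixed x, y, z axes, in that order (R = Rz(yaw) Ry(pitch) Rx(roll)).
In Python, from cell import env gives the robot as it stands.
- The arm moves only by the tool arm_command, never from a script. Its argument "targets" is a list of rows, each a list of 5 numbers: the shift along the tool's x, y, z in mm, then the turn about the tool's z in degrees, then the opening, from 0 (shut) to 1 (fully open). In form: [[tx, ty, tz, roll, fingers], ...]. A call has 1 to 5 rows; each row is the pose to reach, as a shift and turn from the pose commanded when the call began, along the tool's axes at that moment; what a row does not reach only later rows make up. A row lasts 1/10 s, in which the tool goes at most 50 mm and 8.59 degrees, less where a joint would pass 70% of its speed; a pose out of reach is approached as far as the arm can. A call with a gripper value outside its range is refused whole. The fingers move at their own pace and stop on an object; the grip force is fixed at half the most. Time passes only in rows, so rows that repeat a pose let the fingers close. It gives the time, the measured TCP pose, the force, the opening and the grip force at its end, in the units of the state.
- env.state(): the state, without advancing time (a new reading comes with each control period).
- env.read_camera(name): name is "side" or "top"; returns a dict with "frame" (400x640x3 uint8, red, green, blue), "vertical_fov" (degrees; the focal length in pixels is half the picture's height over the tangent of half this angle, whatever the lens; pixels are square), "cx", "cy" (the principal point, pixels), "world_from_camera" (4x4, takes a point from camera to world coordinates). Camera axes: x right, y down, z forward; pixel columns grow to the right and rows downward; lengths in mm; the calibration is good to about 2 mm. A picture is of the moment at which its call begins. There is no depth.
- env.job_done(): hands the job in; it is judged then, once.
The state is a dict: "t": time; "joints": joint angles; "qvel": joint speeds; "tau": joint torques, N m; "eef_pos": TCP position; "tcp_rot": TCP orientation; "ft_force": force on the tool from outside, world axes, zero at the start; "moment": the same for the moment, N m; "opening": opening from 0.0 (shut) to 1.0 (fully open); "grip_force": force on a finger pad.
Only numpy, scipy, OpenCV 4.12 (cv2) and the standard library are available. Lean on these libraries where they do the work, as an engineer would, in place of code of your own. Each camera call takes 0.05 s, during which the arm holds its last target. There are 200 camera calls.

## Working session

There is one attempt and no reset: what is moved stays moved. The work goes in short steps, Python scripts to look and compute and a tool call to move; the robot and the scene stay as the last step left them, time stands still between calls to the robot, and variables do not carry over. Pictures are saved under pics/ and viewed, at most 10 in all, crops included, and the job is handed in when it is done.

Besides the shell and the picture viewer there is one more tool, called after ">>>" as a command line: name --pt "numbers of a row" for each row, then --argument value for the rest. arm_command: Moves the arm, as the interface text tells. Its arguments: {"type":"object","properties":{"targets":{"type":"array","items":{"type":"array","items":{"type":"number"}}}},"required":["targets"]}

```bash
mkdir -p pics; cat > h.py <<'E'
import numpy as np,cv2
from cell import env
def cam(n):
    c=env.read_camera(n); f=c["frame"]; c["f"]=f.shape[0]/2/np.tan(np.radians(c["vertical_fov"])/2); return c
def save(c,name): cv2.imwrite("pics/"+name,cv2.cvtColor(c["frame"],cv2.COLOR_RGB2BGR))
def ray(c,u,v):
    M=np.array(c["world_from_camera"]); d=M[:3,:3]@np.array([(u-c["cx"])/c["f"],(v-c["cy"])/c["f"],1]); return M[:3,3],d
def onz(c,u,v,z):
    o,d=ray(c,u,v); return o+d*(z-o[2])/d[2]
def proj(c,p):
    M=np.linalg.inv(np.array(c["world_from_camera"])); q=M[:3,:3]@np.array(p)+M[:3,3]; return q[:2]/q[2]*c["f"]+[c["cx"],c["cy"]]
def blobs(c,lo,hi,amin=30):
    m=cv2.inRange(cv2.cvtColor(c["frame"],cv2.COLOR_RGB2HSV),np.array(lo),np.array(hi))
    n,l,s,ct=cv2.connectedComponentsWithStats(m)
    return [(s[i].tolist(),ct[i].round(1).tolist()) for i in range(1,n) if s[i][4]>=amin]
E
python3 - <<'E'
from h import *
import os
for n in("top","side"):
    c=cam(n); save(c,n+"0.png"); np.save(n+"0.npy",c,allow_pickle=True)
    print(n,c["f"],c["cx"],c["cy"],np.round(c["world_from_camera"],3).tolist())
print(env.state())
E
```

```text
top 480.88920049717217 325.24783230063133 197.87629319771352 [[0.017, -0.985, 0.172, 258.186], [-1.0, -0.018, -0.006, 0.687], [0.009, -0.172, -0.985, 1597.086], [0.0, 0.0, 0.0, 1.0]]
side 365.93658223156075 322.80787656144423 197.77672665599306 [[0.794, -0.381, 0.475, -60.342], [-0.608, -0.472, 0.638, -751.831], [-0.019, -0.795, -0.606, 804.08], [0.0, 0.0, 0.0, 1.0]]
{'t': 0.1, 'joints': array([ 1.00239839e+00,  4.91489377e-01,  1.55938565e+00,  1.96874509e-06,
        1.09170093e+00, -1.05607924e-01]), 'qvel': array([-0.00165696, -0.00075834, -0.00196329,  0.00090332,  0.00089057,
       -0.00091215]), 'tau': array([ 1.48396979e-03, -6.13625121e+01, -2.58612049e+01,  6.93730381e-02,
        4.69453563e-02, -4.87228033e-05]), 'eef_pos': array([278.89695772, 559.0834943 , 214.12732058]), 'tcp_rot': array([-3.14061501e+00, -1.05388757e-04,  2.67880168e+00]), 'ft_force': array([ 0.52945553, -0.23089036, -0.17931843]), 'moment': array([-0.05197674,  0.02120526,  0.03589698]), 'grip_force': 0.0, 'opening': 0.9985375578450223}
```

View pics/top0.png

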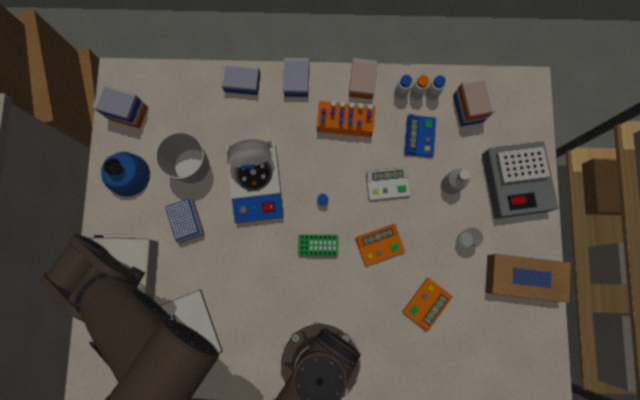

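View pics/side0.png

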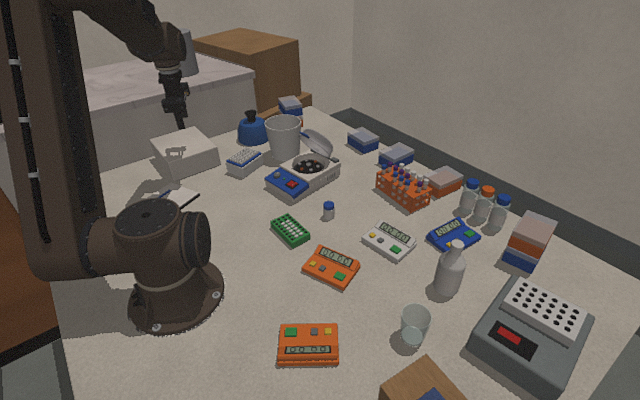

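The top view shows the centrifuge (deck at about (257,209), red rocker at (269,207)), the white timer at (388,184) with its green key at (402,189), and the jar at (322,200). The side view shows the same things, with the lid open.

```bash
python3 - <<'E'
from h import *
t=np.load("top0.npy",allow_pickle=True).item(); s=np.load("side0.npy",allow_pickle=True).item()
for n,c in(("top",t),("side",s)):
    print(n,"blue",blobs(c,(100,140,60),(125,255,255),60))
    print("red",blobs(c,(170,150,90),(180,255,255),15),blobs(c,(0,170,90),(4,255,255),15))
    print("green",blobs(c,(50,120,60),(80,255,255),15))
a=cv2.resize(t["frame"][125:230,222:422],None,fx=4,fy=4,interpolation=cv2.INTER_CUBIC)
b=cv2.resize(s["frame"][120:210,255:345],None,fx=4,fy=4,interpolation=cv2.INTER_CUBIC)
cv2.imwrite("pics/a.png",a[:,:,::-1]);cv2.imwrite("pics/b.png",b[:,:,::-1])
E
```

```text
top blue [([401, 76, 10, 10, 78], [405.7, 80.4]), ([435, 76, 10, 11, 78], [439.3, 80.9]), ([405, 115, 30, 41, 744], [420.2, 136.5]), ([102, 153, 37, 34, 690], [122.2, 170.6]), ([233, 194, 50, 28, 901], [256.8, 207.9]), ([318, 195, 9, 9, 71], [322.2, 199.0]), ([176, 200, 23, 40, 77], [190.7, 224.3])]
red [] [([512, 197, 14, 7, 73], [518.4, 199.5]), ([264, 204, 9, 7, 43], [267.3, 207.0])]
green [([426, 120, 6, 7, 36], [428.2, 123.1]), ([398, 186, 7, 6, 32], [401.3, 188.1]), ([299, 235, 38, 21, 456], [314.6, 245.4]), ([391, 244, 8, 7, 36], [394.7, 246.7]), ([411, 306, 7, 9, 40], [414.0, 309.8])]
side blue [([284, 108, 18, 8, 63], [294.5, 112.0]), ([240, 118, 25, 16, 164], [253.9, 124.3]), ([227, 153, 34, 14, 63], [243.1, 160.9]), ([265, 168, 44, 28, 463], [286.4, 181.6]), ([467, 178, 12, 11, 83], [473.0, 182.5]), ([498, 194, 13, 12, 110], [504.0, 198.8]), ([427, 217, 54, 35, 567], [454.7, 236.0]), ([517, 259, 19, 15, 82], [526.2, 266.1])]
red [] [([287, 181, 10, 6, 31], [291.3, 183.3]), ([497, 327, 24, 18, 161], [508.6, 335.1])]
green [([284, 214, 22, 18, 56], [294.3, 222.8]), ([271, 216, 39, 28, 176], [288.0, 230.3]), ([464, 230, 11, 7, 50], [469.2, 233.1]), ([391, 246, 10, 7, 44], [395.4, 249.0]), ([334, 272, 11, 9, 59], [339.1, 275.9]), ([285, 328, 12, 9, 90], [290.6, 331.9])]
```

View pics/a.png

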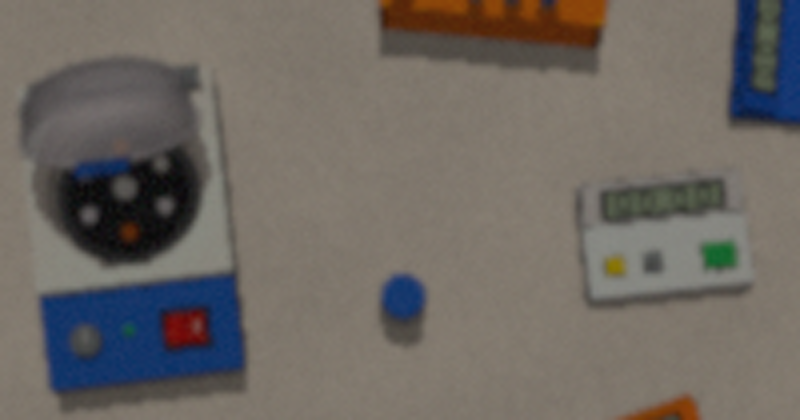

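View pics/b.png

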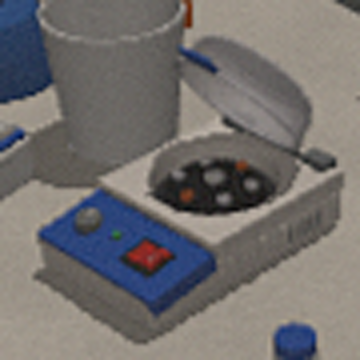

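Crop a shows the deck corners at (40,295), (235,276), (243,370) and (55,390), the rocker at (187,328) with its white bar on the right, the lid tab at (100,168), and the timer front corners at (592,302) and (750,288) with the green key at (719,255). Crop b shows the tab at (198,60) and the rocker at (148,256).

```bash
cat >> h.py <<'E'
def tri(c1,p1,c2,p2):
    o1,d1=ray(c1,*p1);o2,d2=ray(c2,*p2)
    A=np.stack([d1,-d2],1);k=np.linalg.lstsq(A,o2-o1,rcond=None)[0]
    a,b=o1+k[0]*d1,o2+k[1]*d2; return (a+b)/2,np.linalg.norm(a-b)
E
python3 - <<'E'
from h import *
np.set_printoptions(precision=1,suppress=True)
t=np.load("top0.npy",allow_pickle=True).item(); s=np.load("side0.npy",allow_pickle=True).item()
A=lambda x,y:((x+.5)/4-.5+222,(y+.5)/4-.5+125)
B=lambda x,y:((x+.5)/4-.5+255,(y+.5)/4-.5+120)
def wy(p):return 
C=[onz(t,*A(*p),z) for p,z in (((40,295),57),((235,276),57),((243,370),44),((55,390),44))]
print("deck",np.array(C)); print("widths",np.linalg.norm(C[0]-C[1]),np.linalg.norm(C[2]-C[3]),np.linalg.norm(C[0]-C[3]))
ye=(C[0]-C[1]+C[3]-C[2])[:2]; yaw=np.arctan2(-ye[0],ye[1]); print("yaw",yaw)
X=np.array([np.cos(yaw),np.sin(yaw)]);Y=np.array([-X[1],X[0]])
m=np.mean(C,0)[:2]; O=m+114*X; print("origin from deck",O)
piv=O-118*X-36*Y
print("rocker pred",piv,"meas top",onz(t,*A(187,328),53),"tri",tri(t,A(187,328),s,B(148,256)))
print("dial",tri(t,A(85,340),s,B(88,220)))
tab=tri(t,A(100,168),s,B(198,60)); print("tab",tab, "local",(tab[0][:2]-O)@X,(tab[0][:2]-O)@Y)
H=O+78*X; r=(H-tab[0][:2])@X; print("lid angle",np.arctan2(tab[0][2]-66,r),np.hypot(r,tab[0][2]-66))
T=[onz(t,*A(*p),z) for p,z in (((592,302),20),((750,288),20),((740,170),38),((580,186),38))]
print("timer",np.array(T)); d=(T[0]-T[1])[:2];ty=np.arctan2(-d[0],d[1]);print(np.linalg.norm(d),ty)
print("green",onz(t,*A(719,255),27),tri(t,A(719,255),s,(395.4,249)))
print("minute",onz(t,*A(653,261),26),"clear",onz(t,*A(615,265),26))
print("jar",onz(t,*A(403,296),55))
E
```

```text
deck [[519.5 295.3  57. ]
 [538.  137.8  57. ]
 [462.8 129.9  44. ]
 [443.7 281.7  44. ]]
widths 158.6029661899562 153.01936568764214 78.01369237758763
yaw 0.12121422303536974
origin from deck [604.2 225. ]
rocker pred [491.4 175. ] meas top [495.2 175.7  53. ] tri (array([494.2, 176.5,  51.1]), np.float64(2.7517313168293995))
dial (array([482.5, 258.7,  52.2]), np.float64(3.283950389742909))
tab (array([593.6, 229.7, 191.7]), np.float64(0.5351129108861565)) local -9.88588401539017 5.9225307767332644
lid angle 0.9607648213142064 153.40707700616005
timer [[ 528.3 -156.5   20. ]
 [ 542.5 -288.3   20. ]
 [ 639.  -278.    38. ]
 [ 622.8 -144.6   38. ]]
132.61265842191645 0.10778219653472589
green [ 568.7 -261.5   27. ] (array([ 569.3, -262.1,   20.5]), np.float64(1.7684495183363402))
minute [ 562.8 -206.6   26. ] clear [ 558.8 -175.    26. ]
jar [524.4   0.9  55. ]
```

>>> arm_command --pt "-40 -8 -25 8.4 0" --pt "-85 -17 -45 16.8 0" --pt "-132 -26 -45 25.2 0" --pt "-180 -36 -45 33.6 0" --pt "-228 -46 -45 42 0"

```text
t: 0.6
eef_pos: [463.7, 414.9, 259.6]
tcp_rot: [-3.141, -0.0, 1.94]
ft_force: [0.1, 0.6, 1.0]
opening: 0.637
grip_force: 0.0
```

```bash
cat >> h.py <<'E'
O=np.array([605.,226.]);YAW=.12
def loc(x,y,z,O=O,yaw=YAW):
    c,s=np.cos(yaw),np.sin(yaw); return np.array([O[0]+c*x-s*y,O[1]+s*x+c*y,z])
def todo(points):
    s=env.state(); p=np.array(s["eef_pos"]); w=s["tcp_rot"][2]; c,q=np.cos(w),np.sin(w)
    print("tcp",p.round(1),"yaw",round(w,3),"t",s["t"],"F",s["ft_force"].round(1))
    for P in points:
        d=np.array(P)-p; print(np.array([c*d[0]+q*d[1],q*d[0]-c*d[1],-d[2]]).round(1).tolist(), "turn to lathe", round(np.degrees(w-(np.pi/2+YAW)),1))
E
python3 -c "
from h import *
todo([loc(90,0,250)])"
```

```text
tcp [463.7 414.9 259.6] yaw 1.94 t 0.6 F [0.1 0.6 1. ]
[-249.4, 150.9, 9.6] turn to lathe 14.3
```

>>> arm_command --pt "-40 24 0 7 0" --pt "-82 49 0 14 0" --pt "-123 74 0 14 0" --pt "-165 100 0 14 0" --pt "-205 124 0 14 0"

```text
t: 1.1
eef_pos: [654.4, 269.3, 259.3]
tcp_rot: [-3.141, 0.0, 1.701]
ft_force: [-0.1, 0.7, 0.8]
opening: 0.215
grip_force: 0.0
```

```bash
python3 - <<'E'
from h import *
P=lambda th:loc(78-115*np.cos(th)+45*np.sin(th)+12,0,66+115*np.sin(th)+45*np.cos(th))
todo([loc(90,0,250),loc(90,0,192),P(1.1),P(.95)])
t=cam("top");s=cam("side");np.save("top1.npy",t,allow_pickle=True);np.save("side1.npy",s,allow_pickle=True)
a=cv2.resize(t["frame"][105:235,210:310],None,fx=4,fy=4,interpolation=cv2.INTER_CUBIC)
b=cv2.resize(s["frame"][80:210,250:350],None,fx=4,fy=4,interpolation=cv2.INTER_CUBIC)
cv2.imwrite("pics/c.png",np.hstack([a,b])[:,:,::-1])
E
```

```text
tcp [654.4 269.3 259.3] yaw 1.701 t 1.1 F [-0.1  0.7  0.8]
[-37.5, 35.4, 9.3] turn to lathe 0.6
[-37.5, 35.4, 67.3] turn to lathe 0.6
[-37.3, 23.3, 70.4] turn to lathe 0.6
[-37.2, 5.1, 73.6] turn to lathe 0.6
```

View pics/c.png

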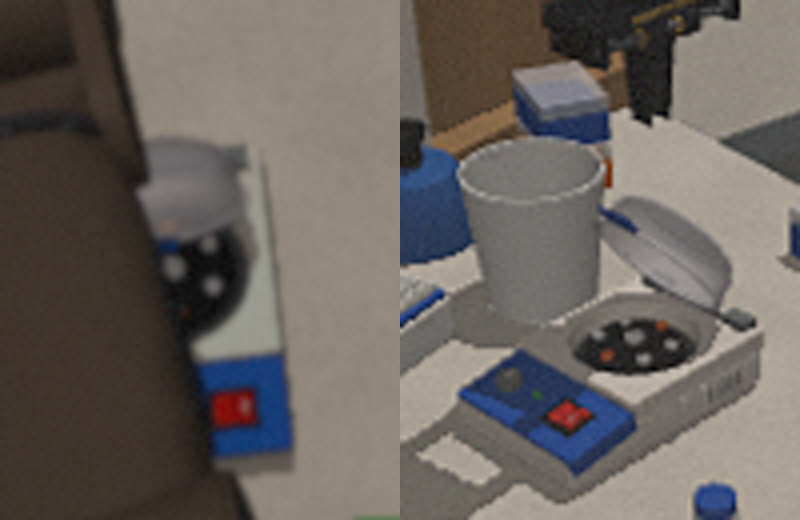

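The right half shows the fingertip at (645,122), above and behind the lid, whose tab is at (617,218); the rocker is off at (570,415).

>>> arm_command --pt "-30 35 9 0.6 0" --pt "-37.5 40 30 0.6 0" --pt "-37.5 40 67 0.6 0" --pt "-37.5 40 67 0.6 0" --pt "-37.5 40 67 0.6 0"

```text
t: 1.7
eef_pos: [697.1, 239.5, 192.9]
tcp_rot: [-3.141, -0.0, 1.691]
ft_force: [0.8, 0.7, 1.2]
opening: 0.002
grip_force: 0.0
```

```bash
python3 - <<'E'
from h import *
P=lambda th:loc(78-115*np.cos(th)+45*np.sin(th)+12,0,66+115*np.sin(th)+45*np.cos(th))
todo([P(t) for t in np.arange(1.05,-.01,-.105)])
E
```

```text
tcp [697.1 239.5 192.9] yaw 1.691 t 1.7 F [0.8 0.7 1.2]
[-2.4, -21.3, 4.8] turn to lathe 0.0
[-2.4, -34.0, 7.4] turn to lathe 0.0
[-2.4, -46.4, 11.3] turn to lathe 0.0
[-2.4, -58.2, 16.4] turn to lathe 0.0
[-2.4, -69.5, 22.8] turn to lathe 0.0
[-2.4, -80.1, 30.3] turn to lathe 0.0
[-2.3, -89.8, 38.9] turn to lathe 0.0
[-2.3, -98.5, 48.5] turn to lathe 0.0
[-2.3, -106.2, 58.9] turn to lathe 0.0
[-2.3, -112.8, 70.1] turn to lathe 0.0
[-2.3, -118.1, 81.9] turn to lathe 0.0
```

>>> arm_command --pt "-2 -12 2 0 0" --pt "-2 -24 5 0 0" --pt "-2 -34 7 0 0" --pt "-2 -46 11 0 0" --pt "-2 -58 16 0 0"

```text
t: 2.2
eef_pos: [640.4, 230.9, 179.6]
tcp_rot: [3.137, -0.001, 1.692]
ft_force: [0.2, 0.4, 1.6]
opening: 0.005
grip_force: 0.5
```

>>> arm_command --pt "0 -6 3 0 0" --pt "0 -12 7 0 0" --pt "0 -17 11 0 0" --pt "0 -22 14 0 0" --pt "0 -27 18 0 0"

```text
t: 2.7
eef_pos: [613.2, 226.9, 158.5]
tcp_rot: [3.141, -0.0, 1.691]
ft_force: [-0.7, -0.6, 0.8]
opening: 0.005
grip_force: 0.5
```

```bash
python3 - <<'E'
from h import *
P=lambda th:loc(78-115*np.cos(th)+45*np.sin(th)+12,0,66+115*np.sin(th)+45*np.cos(th))
todo([P(t) for t in np.arange(.42,-.01,-.07)])
s=cam("side")
b=cv2.resize(s["frame"][80:210,250:350],None,fx=4,fy=4,interpolation=cv2.INTER_CUBIC)
cv2.imwrite("pics/d.png",b[:,:,::-1])
E
```

```text
tcp [613.2 226.9 158.5] yaw 1.691 t 2.7 F [-0.7 -0.6  0.8]
[0.1, -4.9, 4.5] turn to lathe 0.0
[0.1, -10.8, 10.8] turn to lathe 0.0
[0.1, -16.3, 17.5] turn to lathe 0.0
[0.1, -21.3, 24.5] turn to lathe 0.0
[0.1, -25.8, 31.9] turn to lathe 0.0
[0.1, -29.8, 39.6] turn to lathe 0.0
[0.1, -33.2, 47.5] turn to lathe 0.0
```

View pics/d.png

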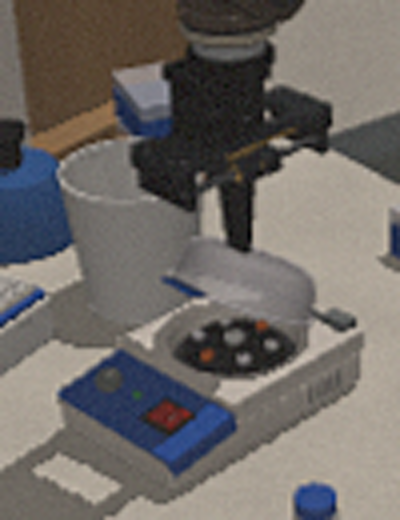

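The finger tip at (240,245) rests on the lid's top, and the lid has come down to about 0.45 rad (tab at (182,286)). I continue along the arc.

>>> arm_command --pt "0 -8 8 0 0" --pt "0 -16 17 0 0" --pt "0 -21 24.5 0 0" --pt "0 -26 32 0 0" --pt "0 -30 39 0 0"

```text
t: 3.25
eef_pos: [583.1, 223.1, 118.9]
tcp_rot: [-3.141, 0.0, 1.691]
ft_force: [1.5, -0.1, 0.4]
opening: 0.001
grip_force: 0.2
```

>>> arm_command --pt "0 -2 4 0 0" --pt "0 -3 7 0 0" --pt "0 -3 9 0 0" --pt "0 -3 11 0 0" --pt "0 -3 11 0 0"

```text
t: 3.75
eef_pos: [580.4, 222.9, 111.0]
tcp_rot: [3.141, -0.0, 1.691]
ft_force: [-9.8, -3.9, 22.5]
opening: 0.005
grip_force: 11.5
```

>>> arm_command --pt "0 0 -30 0 0" --pt "0 0 -60 0 0" --pt "-20 -30 -60 0 0" --pt "-50 -70 -60 0 0" --pt "-100 -90 -60 0 0"

```text
t: 4.25
eef_pos: [501.7, 116.7, 168.9]
tcp_rot: [-3.141, -0.0, 1.694]
ft_force: [1.2, -0.2, 0.4]
opening: 0.0
grip_force: 0.0
```

```bash
python3 - <<'E'
from h import *
todo([loc(-118,-52,100),loc(-118,-52,62),loc(-118,-52,52)])
s=cam("side");t=cam("top")
np.save("side2.npy",s,allow_pickle=True);np.save("top2.npy",t,allow_pickle=True)
a=cv2.resize(t["frame"][125:255,210:310],None,fx=4,fy=4,interpolation=cv2.INTER_CUBIC)
b=cv2.resize(s["frame"][80:210,250:350],None,fx=4,fy=4,interpolation=cv2.INTER_CUBIC)
cv2.imwrite("pics/e.png",np.hstack([a,b])[:,:,::-1])
E
```

```text
tcp [501.7 116.7 168.9] yaw 1.694 t 4.25 F [ 1.2 -0.2  0.4]
[44.1, -2.3, 68.9] turn to lathe 0.2
[44.1, -2.3, 106.9] turn to lathe 0.2
[44.1, -2.3, 116.9] turn to lathe 0.2
```

View pics/e.png

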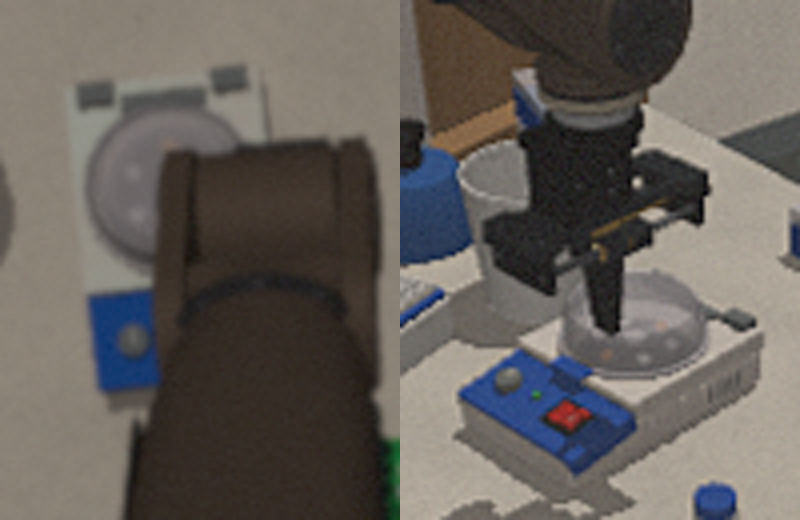

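The lid is fully shut: in the left half the dome lies over the bowl at (165,185), and in the right half the tab is flat at (572,372). The rocker is at (570,415), still off.

>>> arm_command --pt "30 0 20 0 0" --pt "44 0 50 0 0" --pt "44 0 85 0 0" --pt "44 0 102 0 0" --pt "44 0 102 0 0"

```text
t: 4.85
eef_pos: [498.4, 160.5, 64.7]
tcp_rot: [-3.138, 0.0, 1.691]
ft_force: [-0.1, 0.2, 0.1]
opening: 0.002
grip_force: 0.0
```

>>> arm_command --pt "0 0 2 0 0" --pt "0 0 4 0 0" --pt "0 0 6 0 0" --pt "0 0 8 0 0" --pt "0 0 8 0 0"

```text
t: 5.35
eef_pos: [499.3, 160.2, 59.0]
tcp_rot: [3.14, -0.0, 1.691]
ft_force: [-0.1, -0.6, 2.3]
opening: 0.005
grip_force: 0.6
```

>>> arm_command --pt "0 0 1 0 0" --pt "0 0 2 0 0" --pt "0 0 3 0 0" --pt "0 0 4 0 0" --pt "0 0 4 0 0"

```text
t: 5.85
eef_pos: [498.9, 160.3, 55.1]
tcp_rot: [3.141, -0.0, 1.691]
ft_force: [-2.1, -0.8, 9.5]
opening: 0.002
grip_force: 5.0
```

>>> arm_command --pt "0 0 1 0 0" --pt "0 0 1.5 0 0" --pt "0 0 1.5 0 0"

```text
t: 6.15
eef_pos: [499.0, 160.3, 54.7]
tcp_rot: [3.14, -0.0, 1.691]
ft_force: [-5.6, -1.2, 25.1]
opening: 0.003
grip_force: 12.9
```

>>> arm_command --pt "0 0 -20 0 0" --pt "0 0 -60 0 0" --pt "0 0 -100 0 0" --pt "-40 0 -100 0 0" --pt "-88 0 -100 0 0"

```text
t: 6.65
eef_pos: [509.8, 73.0, 154.3]
tcp_rot: [3.139, 0.0, 1.694]
ft_force: [0.8, -0.4, -0.4]
opening: 0.008
grip_force: 0.0
```

```bash
python3 - <<'E'
from h import *
s=cam("side")
o=np.load("side2.npy",allow_pickle=True).item()
f=lambda c:cv2.resize(c["frame"][160:205,262:312],None,fx=8,fy=8,interpolation=cv2.INTER_CUBIC)
cv2.imwrite("pics/f.png",np.hstack([f(o),f(s)])[:,:,::-1])
todo([(569,-262,150)])
E
```

```text
tcp [510.4  66.8 153.7] yaw 1.691 t 6.7 F [ 1.8 -3.6  0.1]
[-333.5, 18.9, 3.7] turn to lathe -0.0
```

View pics/f.png

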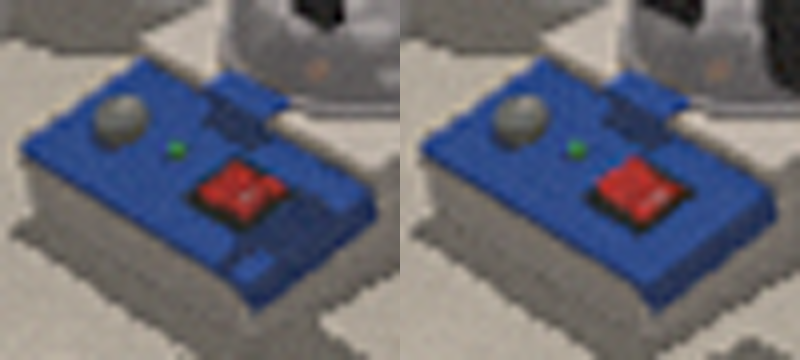

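Compared with before (left), the rocker's white-barred end at (655,197) is now down level with the bezel and its other end is raised: it is on. Next is the timer.

>>> arm_command --pt "-40 2 0 0 0" --pt "-88 5 0 0 0" --pt "-136 7 0 0 0" --pt "-184 9 0 0 0" --pt "-230 12 0 0 0"

```text
t: 7.2
eef_pos: [548.8, -156.1, 153.0]
tcp_rot: [-3.141, -0.0, 1.691]
ft_force: [1.5, 0.2, 0.6]
opening: 0.004
grip_force: 0.0
```

>>> arm_command --pt "-40 2 20 0 0" --pt "-80 4 50 0 0" --pt "-102 5 80 0 0" --pt "-102 5 80 0 0" --pt "-102 5 80 0 0"

```text
t: 7.7
eef_pos: [565.7, -254.4, 72.6]
tcp_rot: [-3.14, -0.001, 1.69]
ft_force: [-0.2, -0.3, 0.5]
opening: 0.004
grip_force: 0.0
```

```bash
python3 - <<'E'
from h import *
todo([(567,-262,40),(567,-262,29)])
s=cam("side")
b=cv2.resize(s["frame"][190:270,345:425],None,fx=6,fy=6,interpolation=cv2.INTER_CUBIC)
cv2.imwrite("pics/g.png",b[:,:,::-1])
print(proj(s,env.state()["eef_pos"]),proj(s,(567,-262,27)))
E
```

```text
tcp [ 565.7 -254.4   72.6] yaw 1.69 t 7.7 F [-0.2 -0.3  0.5]
[-7.7, 0.4, 32.6] turn to lathe -0.0
[-7.7, 0.4, 43.6] turn to lathe -0.0
[394.77996593 234.79171372] [395.3690404  247.70758694]
```

View pics/g.png

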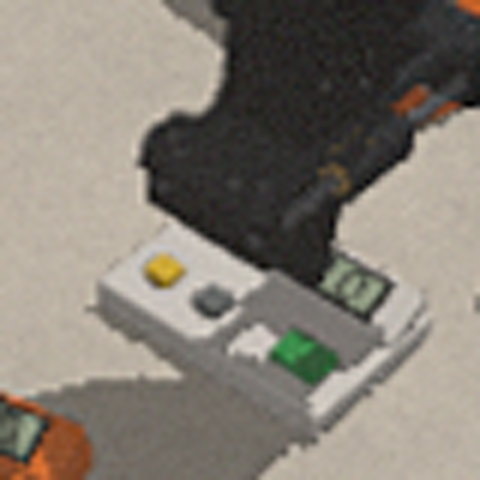

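The green key is at crop (303,352), i.e. pixel (395.4,248.6), within a pixel of the prediction, and the timer has not moved. I descend.

>>> arm_command --pt "-5 0 20 0 0" --pt "-7.5 0.5 35 0 0" --pt "-7.5 0.5 41 0 0" --pt "-7.5 0.5 43 0 0" --pt "-7.5 0.5 44 0 0"

```text
t: 8.25
eef_pos: [567.8, -261.7, 29.5]
tcp_rot: [3.141, 0.0, 1.691]
ft_force: [-1.0, 0.9, 0.3]
opening: 0.003
grip_force: 0.0
```

>>> arm_command --pt "0 0 1 0 0" --pt "0 0 2 0 0" --pt "0 0 3 0 0" --pt "0 0 4 0 0" --pt "0 0 4 0 0"

```text
t: 8.75
eef_pos: [567.8, -262.1, 25.3]
tcp_rot: [3.141, 0.0, 1.691]
ft_force: [0.7, 0.7, 2.2]
opening: 0.006
grip_force: 1.4
```

>>> arm_command --pt "0 0 1 0 0" --pt "0 0 2 0 0" --pt "0 0 3 0 0" --pt "0 0 3.5 0 0" --pt "0 0 3.5 0 0"

```text
t: 9.25
eef_pos: [567.8, -262.2, 23.1]
tcp_rot: [3.141, 0.001, 1.691]
ft_force: [-3.1, 2.3, 18.7]
opening: 0.008
grip_force: 8.9
```

The key has bottomed: z is 23 mm (27 minus 4) with the force at 19 N. I lift off and check.

>>> arm_command --pt "0 0 -10 0 0" --pt "0 0 -40 0 0" --pt "0 0 -80 0 0" --pt "0 0 -120 0 0" --pt "0 0 -160 0 0"

```text
t: 9.75
eef_pos: [567.1, -262.0, 183.0]
tcp_rot: [-3.141, -0.0, 1.691]
ft_force: [0.2, -0.8, -0.5]
opening: 0.004
grip_force: 0.0
```

>>> arm_command --pt "30 -40 -20 0 0" --pt "45 -85 -20 0 0" --pt "60 -130 -20 0 0" --pt "70 -170 -20 0 0" --pt "70 -170 -20 0 0"

```text
t: 10.25
eef_pos: [386.4, -211.5, 201.7]
tcp_rot: [-3.14, -0.001, 1.69]
ft_force: [-0.1, 0.2, 0.6]
opening: 0.003
grip_force: 0.0
```

```bash
python3 - <<'E'
from h import *
s=cam("side")
b=cv2.resize(s["frame"][110:290,255:455],None,fx=4,fy=4,interpolation=cv2.INTER_CUBIC)[:600]
cv2.imwrite("pics/h.png",b[:,:,::-1])
print([x for x in blobs(s,(50,120,60),(80,255,255),15)])
todo([])
E
```

```text
[([271, 214, 39, 29, 252], [289.5, 228.6]), ([464, 230, 11, 7, 49], [469.3, 233.0]), ([391, 246, 10, 8, 46], [395.4, 249.1]), ([334, 274, 11, 7, 42], [340.2, 276.6]), ([285, 328, 12, 9, 92], [290.5, 332.0])]
tcp [ 388.8 -212.7  202. ] yaw 1.69 t 10.3 F [-0.2 -0.2  0.6]
```

View pics/h.png

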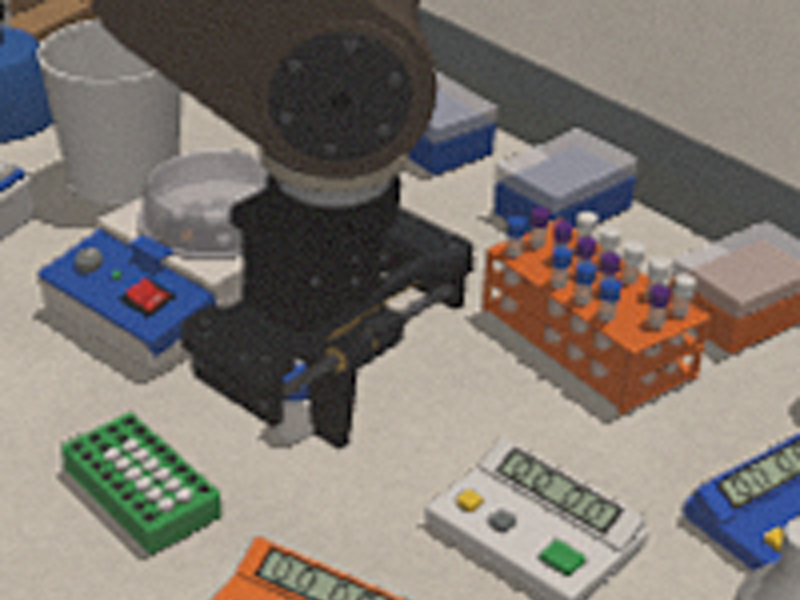

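The lid is shut (dome at (205,205)), the rocker is on at (148,297), and the timer is in place with its green key up at (563,556). The bystanders in view stand as before and the robot is clear.

```bash
python3 -c "
from cell import env
print(env.job_done())"
```

```text
the job is handed in; nothing more can be done
None
```

The lid is pushed shut, the centrifuge is switched on, and the timer's green key was pressed to the bottom and came back up, in that order. I handed the job in at about 10.3 s; no verdict came back.

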